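# Set the saddle angle gauge to its mark on a microscope camera tube

### The arm

A 7-joint arm with a two-finger parallel gripper is mounted at the origin on the work surface. World frame = base frame: x ahead of the robot, y to its left, z up, the work surface at z = 0. Lengths are in m, angles in rad, forces in N, time in s.
With the tool pointing down it reaches from about 0.4 to 0.85 m from the base axis. Payload 4.5 kg.
Tool frame: the origin (TCP) lies on the mounting face of the last link; the fingertips stand 166 mm ahead of it and the grasp point (between the pads) lies 147 mm ahead of it; z points along the fingers, y is the line along which they close (so a half turn about z gives the same grasp; the last joint's range is limited). The gripper opens to 88 mm and grips with 3 to 60 N. Pads are 18 mm wide; open, the fingers measure 123 mm over their backs; the gripper's body (75 mm by 187 mm) begins 45 mm behind the grasp point.
Start: joints at [-1.218, 0.689, -0.195, 1.565, 0.157, 0.902, -0.215], TCP at [0.196, 0.594, 0.405] pointing down, gripper open.
Joint ranges: [-3.01, 3.01], [-0.46, 2.08], [-1.47, 1.51], [0.13, 2.56], [-1, 4.14], [0.04, 2.09], [-2.66, 2.66]. Speed limits (rad/s): [2.57, 2.57, 3.14, 3.14, 3.14, 3.14, 3.14].

### API

Orientations are given as a unit quaternion [x, y, z, w].
In Python, from plant import r, snapshot gives the robot as it stands. The module is installed in compiled form; this text tells all that it offers.
- The arm moves only by the tool move_arm, never from a script. Its argument "rows" is a list of rows, each a list of 5 numbers: the shift along the tool's x, y, z in m, then the turn about the tool's z in rad, then the finger opening in m, from 0 to 0.0881. In form: [[dx, dy, dz, spin, claw], ...]. A call has 1 to 10 rows; each row shifts and turns the commanded pose from where the row before left it, along the tool's axes as they then stand; what a row does not reach is not made up. A row lasts 1/12 s, in which the tool goes at most 41.7 mm and 7.16 degrees, less where a joint would pass 70% of its speed; a pose out of reach is approached as far as the arm can. A call with a gripper value outside its range is refused whole. The fingers move at their own pace and stop on an object; "newtons" is the grip in N (left out, the last holds). Time passes only in rows, so rows that do not move let the fingers close. It gives the time, the measured TCP pose, the force, the opening and the grip force at its end, in the units of the state.
- r.get_state(): the state, without advancing time (a new reading comes with each control period).
- snapshot(name): name is "scene" or "top" or "wrist"; returns a dict with "color" (480x640x3 uint8, red, green, blue), "depth" (480x640 float32, m along the optical axis (not along the pixel's ray), 0 where there is no reading), "mtx" (3x3 intrinsics, pixels), "eye" and "orientation" of the camera in the world. Camera axes: x right, y up, looking along -z (the intrinsics and any distortion apply to the point x, -y, -z); pixel columns grow to the right and rows downward; lengths in m; the calibration is good to about 2 mm. A picture is of the moment at which its call begins.
- r.finish_job(): hands the job in; it is judged then, once.
The state is a dict: "clock": time; "q": joint angles; "qd": joint speeds; "joint_torque": joint torques, N m; "tool_pos": TCP position; "eef_rot": TCP orientation; "contact_force": force on the tool from outside, world axes, zero at the start; "moment": the same for the moment, N m; "opening": opening from 0.0 (shut) to 1.0 (fully open); "finger_force": force on a finger pad.
Only numpy, scipy, OpenCV 4.12 (cv2) and the standard library are available. Lean on these libraries where they do the work, as an engineer would, in place of code of your own. Each camera call takes 0.05 s, during which the arm holds its last target. There are 200 camera calls.

### The job

The microscope's camera tube lies strapped in its V-blocks, ready to have the line for its clamp screw scribed. Pick up the angle gauge, set it upright with its V foot squarely astride the plain part of the tube's barrel, clear of the knurled ring, then rock it round the barrel until the swinging needle settles on the brass set hand; hold it still there, pressed lightly but surely against the barrel for a colleague to scribe along it, and finish while still holding it. Leave the other things on the bench where they are.

Things in the scene. Friction and masses are not known exactly. Their poses are not given: they have to be found in the camera images.
- gauge: Angle gauge, 165 mm tall, about 0.36 kg, standing upright. Origin: centre of the feet's underside; z up. x: axis of the round dial (90 mm across, 18 thick, white both sides, centre 80 mm up), parallel to the V of its aluminium saddle foot. y: across. Foot: inverted 90-degree V, 52 mm wide at its mouth, 76 mm over the feet, 36 mm long in x. It may sit on the tube either way round.
- gauge_seat (a point): Point of the gauge that lies on the tube's axis when both V faces bear on the barrel: 9.4 mm below the gauge's origin along its z (89 mm below the dial's centre, 156 mm below gauge_grip). Rocking turns the gauge about this point.
- gauge_grip (a point): Centre of the aluminium grip head on top of the gauge, 147 mm above the feet: 30 mm wide along the gauge's y, 22 mm thick along x, 36 mm tall (from 129 to 165 mm above the feet).
- camera_tube: Fixed dark round barrel, 50 mm in diameter, 206 mm long, level along the body's x, axis 58 mm above the bench. Origin on the bench under its middle. Strapped in steel V-blocks at x = -75 and +75 mm (34 mm thick, 76 wide; straps rise 30 mm above the axis) on a 230 by 90 mm plate. Raised knurled ring, 58 mm in diameter, at x = -44 to -28 mm; 68 mm flange at the +x end.
- barrel_mid (a point): Point on the tube's axis, 58 mm above the bench, at the middle of the plain part of the barrel (16 mm along x from the tube's origin); the plain part runs from x = -28 to +58 mm.
- needle (a joint): Angle of the gauge's weighted black needle about the gauge's +x axis; 0 when it points to the gauge's top. It swings freely about the dial's centre, comes to rest pointing straight up in the world, and needs 2 to 3 s to stop swinging after a quick move. With the gauge rolled by +a about its own x it rests at -a.
- set_hand (a joint): Angle of the set hand, a small brass arrowhead on the dial's rim that points inwards, about the gauge's +x axis; 0 at the gauge's top, positive towards the gauge's -y side. Locked, 0.20 to 0.44 rad. The needle is on the mark when both angles are equal.
- needle_tip (a point): Tip of the needle, 38 mm from the dial's centre.
- mark_tip (a point): Inner point of the set hand, 38 mm from the dial's centre, which the needle's tip must meet.
- objective: Bystander: steel objective lens standing on the bench, 26 mm in diameter, 44 mm tall. Origin: centre of its underside.
- oil_bottle: Bystander: small amber bottle, 28 mm in diameter, 62 mm tall. Origin: centre of its underside.
- slide_box: Bystander: closed grey slide box, 102 by 86 by 33 mm. Origin: centre of its underside.
- specimen_pot: Bystander: clear lidded pot, 56 mm in diameter, 70 mm tall. Origin: centre of its underside.
- eyepiece: Bystander: black eyepiece, 34 mm in diameter, 46 mm tall. Origin: centre of its underside.
- screwdriver: Bystander: screwdriver lying on the bench, 160 mm long. Origin: under its middle.
- coverslip_box: Bystander: small cardboard box, 63 by 41 by 30 mm. Origin: centre of its underside.
- hex_keys: Bystander: folding set of hex keys, 85 by 24 by 14 mm. Origin: centre of its underside.
Not all that is in view belongs to the job. What is shaped like the camera_tube but pink or purple is not meant.

How it is judged:
By the outcome, as a careful person would: the job done as asked, in the order asked, and still so for the second after the job is handed in, while the arm keeps its last pose, push and grip.
It also fails if it takes over 45 s, if anything falls off the work surface, if the arm or the gripper's body presses on something with over 40 N, if the wrist force passes 120 N, or if a joint passes its speed limit or range.

## Working session

There is one attempt and no reset: what is moved stays moved. The work goes in short steps, Python scripts to look and compute and a tool call to move; the robot and the scene stay as the last step left them, time stands still between calls to the robot, and variables do not carry over. Pictures are saved under pics/ and viewed, at most 10 in all, crops included, and the job is handed in when it is done.

Besides the shell and the picture viewer there is one more tool, called after "Call:" in YAML: its name, and indented under it one key for each argument. move_arm: Moves the arm, as the interface text tells. Its arguments: {"type":"object","properties":{"rows":{"type":"array"},"newtons":{"type":"number"}},"required":["rows"]}

```bash
mkdir -p pics
cat > h.py <<'E'
import numpy as np, cv2
from scipy.spatial.transform import Rotation as R
from plant import r, snapshot
def snap(n,save=None):
    s=snapshot(n)
    np.savez('/tmp/'+n+'.npz',**s)
    if save: cv2.imwrite('pics/'+save+'.png',s['color'][...,::-1])
    return s
def cam(s): 
    o=np.array(s['orientation']); 
    return R.from_quat(o) if o.shape==(4,) else R.from_matrix(o)
def pt(s,u,v,d=None):
    d=s['depth'][int(v),int(u)] if d is None else d
    K=s['mtx']; p=np.array([(u-K[0,2])/K[0,0]*d,-(v-K[1,2])/K[1,1]*d,-d])
    return cam(s).apply(p)+s['eye']
def cloud(s):
    v,u=np.mgrid[:480,:640]; d=s['depth'];K=s['mtx']
    p=np.stack([(u-K[0,2])/K[0,0]*d,-(v-K[1,2])/K[1,1]*d,-d],-1)
    return (cam(s).apply(p.reshape(-1,3))+s['eye']).reshape(480,640,3)
def proj(s,P):
    p=cam(s).inv().apply(np.array(P)-s['eye']);K=s['mtx']
    return np.array([K[0,2]-K[0,0]*p[...,0]/p[...,2],K[1,2]+K[1,1]*p[...,1]/p[...,2]])
E
python3 - <<'E'
from h import *
a=snap('scene','scene0');b=snap('top','top0')
for s in(a,b): print(s['eye'],s['orientation'],s['mtx'],[k for k in s])
st=r.get_state();print(st)
E
```

```text
[ 1.20814538 -0.16228321  0.74551429] [0.32138322 0.24960069 0.56232613 0.71986224] [[485.23253691   0.         325.36049235]
 [  0.         485.23253691 240.62177397]
 [  0.           0.           1.        ]] ['color', 'depth', 'mtx', 'eye', 'orientation']
[0.39715963 0.01811436 1.1814918 ] [ 0.03816865 -0.03930582 -0.70239321  0.70967738] [[540.32537568   0.         313.64564499]
 [  0.         540.32537568 240.08768349]
 [  0.           0.           1.        ]] ['color', 'depth', 'mtx', 'eye', 'orientation']
{'clock': 0.1, 'q': array([-1.2181767 ,  0.68990168, -0.19450732,  1.56621804,  0.15730011,
        0.90253098, -0.21507704]), 'qd': array([-1.12932017e-03, -2.78390534e-03, -1.18551516e-03, -9.32126497e-04,
        6.10661094e-04,  7.50811232e-05,  6.91714287e-04]), 'joint_torque': array([-2.84178364e-03, -5.28498030e+01, -1.27135679e+00, -1.53837508e+01,
       -5.25481137e-02,  2.00838498e-03,  4.02639364e-05]), 'tool_pos': array([0.19584097, 0.59321707, 0.40399458]), 'eef_rot': array([ 1.58692629e-01,  9.87327683e-01, -8.31365272e-04, -6.61455645e-05]), 'contact_force': array([-0.15453867, -0.76906726, -0.44004857]), 'moment': array([0.00110237, 0.0355255 , 0.04730182]), 'finger_force': 0.0, 'opening': 0.9984359433447723}
```

View pics/scene0.png

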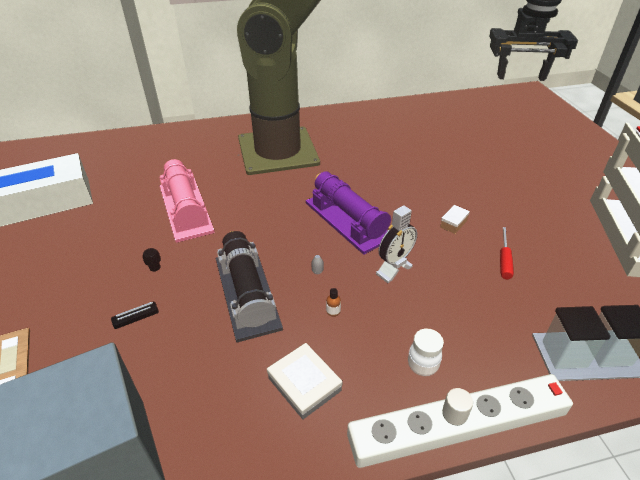

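View pics/top0.png

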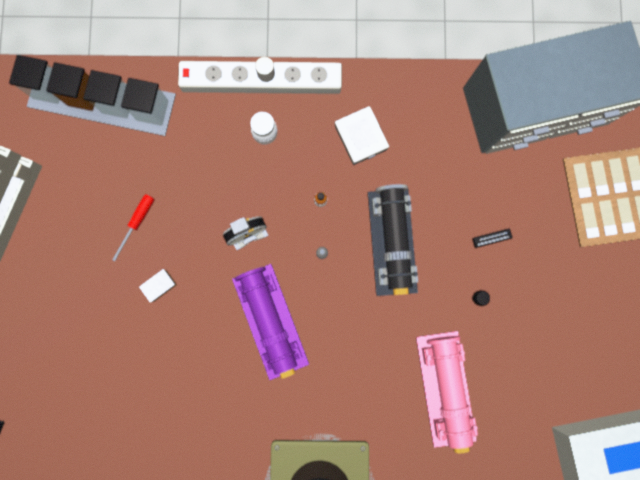

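Candidates for the tube are the dark one (scene 245,282 / top 396,240), the purple one (350,210 / 270,320) and the pink one (185,200 / 447,390). I choose the dark one. The knurled ring at top (398,256) is on the robot side, and the flange at (393,188) is on the far side. The only gauge is at scene (398,245) / top (243,230). Next I take a close crop and measure.

Run:
```python
from h import *
def ld(n): return dict(np.load('/tmp/'+n+'.npz'))
a=ld('scene');b=ld('top')
c1=cv2.resize(a['color'][195:290,360:450],None,fx=4.4,fy=4.4,interpolation=cv2.INTER_CUBIC)
c2=cv2.resize(b['color'][175:305,350:440],None,fx=3.2,fy=3.2,interpolation=cv2.INTER_CUBIC)
h=max(c1.shape[0],c2.shape[0]);im=np.zeros((h,c1.shape[1]+c2.shape[1],3),np.uint8)
im[:c1.shape[0],:c1.shape[1]]=c1;im[:c2.shape[0],c1.shape[1]:]=c2
cv2.imwrite('pics/crop1.png',im[...,::-1]);print(im.shape)
for n,s in(('scene',a),('top',b)):
    C=cloud(s)
    # bench check
    print(n,'bench z',[np.round(pt(s,u,v),3) for u,v in ((300,300),(340,300))])
    v,u=np.mgrid[:480,:640]
    box=(360,450,195,290) if n=='scene' else (215,275,205,255)
    m=(u>box[0])&(u<box[1])&(v>box[2])&(v<box[3])
    for lo,hi in((.045,.12),(.130,.17)):
        k=m&(C[...,2]>lo)&(C[...,2]<hi); P=C[k]
        if len(P)<5: continue
        P=P[np.linalg.norm(P[:,:2]-np.median(P[:,:2],0),axis=1)<.06]
        rect=cv2.minAreaRect(P[:,:2].astype(np.float32)*1000)
        print(n,'gauge',lo,len(P),P.mean(0).round(4),rect,P[:,2].max())
b_=cloud(b);v,u=np.mgrid[:480,:640]
m=(u>360)&(u<425)&(v>180)&(v<300)&(b_[...,2]>.07)&(b_[...,2]<.1)
P=b_[m];print('tube',len(P),cv2.minAreaRect(P[:,:2].astype(np.float32)*1000),P[:,2].max())
for x in np.arange(P[:,0].min(),P[:,0].max(),.008):
    q=P[abs(P[:,0]-x)<.004]; 
    if len(q): print(round(x,3),q[:,1].min().round(4),q[:,1].max().round(4),q[:,2].max().round(4))
```

```text
(418, 684, 3)
scene bench z [array([ 0.568, -0.053,  0.001]), array([0.618, 0.016, 0.038])]
scene gauge 0.045 899 [0.5452 0.1539 0.0868] ((537.1712646484375, 158.66436767578125), (26.464950561523438, 88.75909423828125), 22.977924346923828) 0.1199704842839977
scene gauge 0.13 355 [0.5409 0.1567 0.1547] ((535.9347534179688, 158.73699951171875), (24.22246742248535, 31.370067596435547), 27.169178009033203) 0.16925094126366114
top bench z [array([0.396, 0.045, 0.   ]), array([ 0.397, -0.042,  0.002])]
top gauge 0.045 474 [0.5327 0.1562 0.0951] ((535.3275146484375, 159.5382843017578), (25.3079891204834, 89.25884246826172), 25.374849319458008) 0.1199280648838732
top gauge 0.13 229 [0.5338 0.1581 0.161 ] ((535.3053588867188, 159.36502075195312), (22.329336166381836, 29.965539932250977), 25.13949966430664) 0.1690479814624144
tube 2309 ((521.8046875, -155.70213317871094), (224.71961975097656, 63.092254638671875), 5.418973922729492) 0.09575467504662427
0.41 -0.173 -0.1528 0.0777
0.418 -0.1729 -0.1424 0.0831
0.426 -0.1831 -0.1403 0.0884
0.434 -0.1834 -0.1383 0.0875
0.442 -0.1838 -0.1386 0.087
0.45 -0.1847 -0.1345 0.089
0.458 -0.1815 -0.1384 0.088
0.466 -0.1799 -0.1363 0.0863
0.474 -0.1799 -0.1366 0.0875
0.482 -0.1841 -0.1303 0.0886
0.49 -0.1817 -0.1304 0.091
0.498 -0.182 -0.1346 0.0906
0.506 -0.1782 -0.1344 0.0862
0.514 -0.1762 -0.1327 0.0864
0.522 -0.1759 -0.1326 0.0875
0.53 -0.1742 -0.1307 0.0865
0.538 -0.174 -0.1305 0.0857
0.546 -0.1736 -0.1306 0.0868
0.554 -0.1716 -0.1285 0.0876
0.562 -0.1725 -0.1282 0.0861
0.57 -0.1724 -0.1285 0.0868
0.578 -0.1725 -0.1266 0.0876
0.586 -0.1704 -0.1266 0.0871
0.594 -0.1705 -0.1225 0.09
0.602 -0.1721 -0.1224 0.089
0.61 -0.1686 -0.1248 0.0873
0.618 -0.1664 -0.1241 0.0891
0.626 -0.1736 -0.1143 0.0958
0.634 -0.177 -0.1174 0.0951
```

View pics/crop1.png

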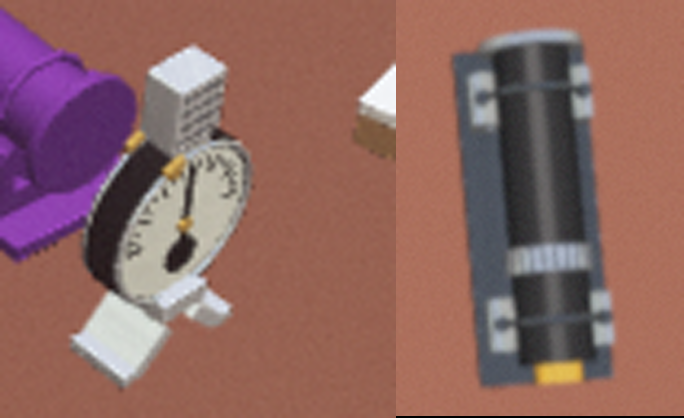

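The crop shows the gauge's dial facing the camera. The needle points up at about crop (190,175) and the brass mark sits left of it at (175,165). So gauge +x points toward the scene camera (yaw about 25°), and the gauge must roll by −s, leaning its top toward its +y. The dark tube lies at yaw about 5.4°.

I'll grip the head across its thickness (closing along gauge x) so the gauge can pivot in the pads.

Call:
move_arm:
  rows:
    - [-0.0327,-0.0218,0,0,0.088]
    - [-0.0327,-0.0218,0,0,0.088]
    - [-0.0327,-0.0218,0,0,0.088]
    - [-0.0327,-0.0218,0,0,0.088]
    - [-0.0327,-0.0218,0,0,0.088]
    - [-0.0327,-0.0218,0,0,0.088]
    - [-0.0327,-0.0218,0,0,0.088]
    - [-0.0327,-0.0218,0,0,0.088]
    - [-0.0327,-0.0218,0,0,0.088]
    - [-0.0327,-0.0218,0,0,0.088]
  newtons: 30

```text
clock: 0.93
tool_pos: [0.4389, 0.2822, 0.4045]
eef_rot: [0.159, 0.987, -0.0, -0.0]
contact_force: [0.3, 0.5, 0.1]
opening: 0.997
finger_force: 0.0
```

Call:
move_arm:
  rows:
    - [-0.03,-0.02,0,0,0.088]
    - [-0.03,-0.02,0,0,0.088]
    - [0,0,0,0.116,0.088]
    - [0,0,0,0.116,0.088]
    - [0,0,0,0.116,0.088]
    - [0,0,0,0.116,0.088]
    - [0,0,0,0.116,0.088]
    - [0,0,0,0.116,0.088]
    - [0,0,0,0.116,0.088]
    - [0,0,0,0,0.088]

```text
clock: 1.77
tool_pos: [0.4823, 0.2274, 0.4044]
eef_rot: [0.537, 0.844, -0.0, -0.0]
contact_force: [0.0, -0.1, -0.3]
opening: 1.004
finger_force: 0.0
```

```bash
cat >> h.py <<'E'
def go(P,yaw):
    "tool-frame shift to TCP P, and spin so closing axis gets world yaw (deg, mod 180)"
    s=r.get_state(); T=R.from_quat(s['eef_rot']); y=T.apply([0,1,0])
    d=T.inv().apply(np.array(P)-s['tool_pos']); cy=np.degrees(np.arctan2(y[1],y[0]))
    e=(cy-yaw+90)%180-90
    print('t',round(s['clock'],2),'pos',s['tool_pos'].round(4),'z',T.apply([0,0,1]).round(4),'yaw',cy.round(2),'d',d.round(4),'spin',np.radians(e).round(4),'F',s['contact_force'].round(2),'M',s['moment'].round(2),'open',round(s['opening'],3),'ff',s['finger_force'],'q',s['q'].round(2))
E
python3 - <<'E'
from h import *
go([.5355,.159,.297],25)
s=snap('wrist','w1')
C=cloud(s);m=(C[...,2]>.135)&(C[...,2]<.175)
P=C[m];P=P[np.linalg.norm(P[:,:2]-[.5355,.159],axis=1)<.04]
if len(P):print(len(P),cv2.minAreaRect(P[:,:2].astype(np.float32)*1000),P[:,2].max())
E
```

```text
t 1.77 pos [0.4823 0.2274 0.4044] z [-4.e-04 -6.e-04 -1.e+00] yaw 25.06 d [-0.0844  0.0193  0.1075] spin 0.001 F [ 0.02 -0.08 -0.31] M [-0.03  0.01  0.05] open 1.004 ff 0.0 q [-0.52  0.57 -0.01  1.85  0.01  0.73 -0.1 ]
1480 ((534.8750610351562, 161.43722534179688), (22.50201988220215, 29.391868591308594), 25.708940505981445) 0.16788934122968563
```

View pics/w1.png

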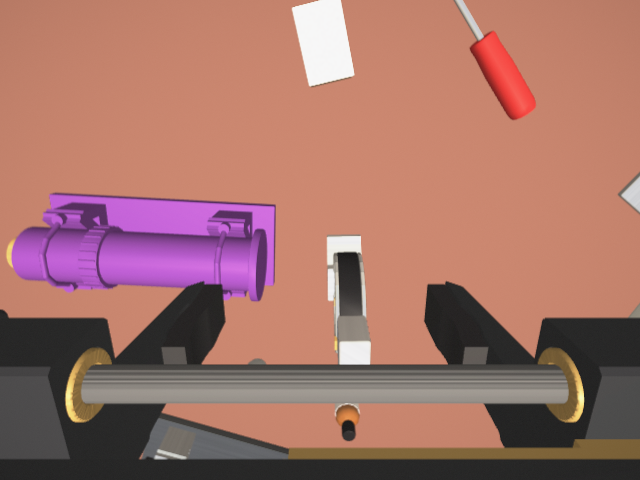

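The wrist view shows the grip head at about (353,345) between the open fingers, with the purple decoy to the left and nothing under the fingers. I move above it and go down.

Call:
move_arm:
  rows:
    - [-0.028,0.0065,0,0,0.088]
    - [-0.028,0.0065,0,0,0.088]
    - [-0.0275,0.0064,0,0,0.088]
    - [0,0,0.02,0,0.088]
    - [0,0,0.025,0,0.088]
    - [0,0,0.025,0,0.088]
    - [0,0,0.02,0,0.088]
    - [0,0,0.015,0,0.088]
    - [0,0,0,0,0.088]
    - [0,0,0,0,0.07]

```text
clock: 2.65
tool_pos: [0.5355, 0.1599, 0.2992]
eef_rot: [0.535, 0.845, -0.001, -0.001]
contact_force: [0.8, 0.3, 0.5]
opening: 0.946
finger_force: 0.0
```

Run:
```python
from h import *
go([.5352,.160,.298],25.3)
```

```text
t 2.65 pos [0.5355 0.1599 0.2992] z [-1.8e-03 -2.0e-04 -1.0e+00] yaw 25.33 d [ 0.0002 -0.0002  0.0012] spin 0.0006 F [0.77 0.26 0.54] M [-0.03  0.05 -0.02] open 0.946 ff 0.0 q [-0.36  0.75 -0.02  1.87  0.03  0.53  0.04]
```

Call:
move_arm:
  rows:
    - [0,0,0,0,0.05]
    - [0,0,0,0,0.035]
    - [0,0,0,0,0.026]
    - [0,0,0,0,0.02]
    - [0,0,0,0,0.01]
    - [0,0,0,0,0.01]
    - [0,0,0,0,0.01]
    - [0,0,0,0,0.01]
    - [0,0,0,0,0.01]
    - [0,0,0,0,0.01]
  newtons: 30

```text
clock: 3.48
tool_pos: [0.5357, 0.16, 0.2997]
eef_rot: [0.536, 0.844, 0.0, 0.0]
contact_force: [-0.0, -0.3, -0.4]
opening: 0.246
finger_force: 30.0
```

Run:
```python
from h import *
go([.5355,.16,.43],25.3)
```

```text
t 3.48 pos [0.5357 0.16   0.2997] z [ 3.e-04  2.e-04 -1.e+00] yaw 25.21 d [ 1.000e-04 -2.000e-04 -1.303e-01] spin -0.0015 F [-0.02 -0.29 -0.41] M [-0.03 -0.02  0.02] open 0.246 ff 29.954466889612377 q [-0.36  0.75 -0.02  1.87  0.03  0.52  0.04]
```

Call:
move_arm:
  rows:
    - [0,0,-0.005,0,0.01]
    - [0,0,-0.01,0,0.01]
    - [0,0,-0.015,0,0.01]
    - [0,0,-0.02,0,0.01]
    - [0,0,-0.02,0,0.01]
    - [0,0,-0.02,0,0.01]
    - [0,0,-0.02,0,0.01]
    - [0,0,-0.015,0,0.01]
    - [0,0,-0.005,0,0.01]
    - [0,0,0,0,0.01]

```text
clock: 4.32
tool_pos: [0.5357, 0.1599, 0.4312]
eef_rot: [0.536, 0.844, 0.001, 0.001]
contact_force: [-0.3, 0.1, -3.9]
opening: 0.249
finger_force: 30.0
```

Run:
```python
from h import *
from scipy.optimize import least_squares
go([.5355,.16,.43],25.3)
for n in('top','scene'):
    s=dict(np.load(f'/tmp/{n}.npz'));C=cloud(s);P=C.reshape(-1,3)
    P=P[(P[:,0]>.51)&(P[:,0]<.58)&(abs(P[:,1]+.152)<.03)&(P[:,2]>.066)&(P[:,2]<.09)]
    def f(p):
        return np.hypot((P[:,1]-p[0]-np.tan(p[1])*(P[:,0]-.54))*np.cos(p[1]),P[:,2]-p[2])-.025
    o=least_squares(f,[-.152,.09,.058],loss='soft_l1',f_scale=.001);print(n,len(P),o.x[0],np.degrees(o.x[1]),o.x[2])
    # plate: dark low points
    Q=C.reshape(-1,3);c=s['color'].reshape(-1,3).astype(int)
    k=(abs(Q[:,0]-.525)<.15)&(abs(Q[:,1]+.155)<.08)&(c[:,0]-c[:,2]<15)&(Q[:,2]>.003)&(Q[:,2]<.04)
    print(k.sum(),cv2.minAreaRect(Q[k,:2].astype(np.float32)*1000))
s=dict(np.load('/tmp/top.npz'))
print(pt(s,396.5,175+90/3.2,1.093),pt(s,396.5,175+322/3.2,1.093),'ring',pt(s,398,175+258/3.2,1.095))
```

```text
t 4.32 pos [0.5357 0.1599 0.4312] z [ 0.0025  0.001  -1.    ] yaw 25.21 d [ 0.0002 -0.0002  0.0012] spin -0.0016 F [-0.27  0.09 -3.93] M [-0.02  0.02  0.01] open 0.249 ff 29.954853462986648 q [-0.36  0.56 -0.02  1.74  0.01  0.83  0.05]
top 765 -0.1527446661374528 5.027472410836662 0.05814849749184941
1260 ((524.43359375, -154.28311157226562), (226.854736328125, 89.524169921875), 4.488763809204102)
scene 658 -0.1529464745931162 4.741054387398826 0.06002148795991166
1469 ((526.22998046875, -154.30564880371094), (228.49984741210938, 89.01668548583984), 4.667722702026367)
[ 0.59276879 -0.14984152  0.10359662] [ 0.44699985 -0.15136291  0.08755364] ring [ 0.48740775 -0.15429223  0.08999227]
```

Call:
move_arm:
  rows:
    - [-0.008,-0.0036,0,0,0.01]
    - [-0.016,-0.0072,0,0,0.01]
    - [-0.023,-0.0103,0,0,0.01]
    - [-0.028,-0.0125,0,0,0.01]
    - [-0.03,-0.0134,0,0,0.01]
    - [-0.03,-0.0134,0,0,0.01]
    - [-0.03,-0.0134,0,0,0.01]
    - [-0.03,-0.0134,0,0,0.01]
    - [-0.028,-0.0125,0,0,0.01]
    - [-0.025,-0.0112,0,0,0.01]

```text
clock: 5.15
tool_pos: [0.5397, -0.1148, 0.4282]
eef_rot: [0.537, 0.844, -0.001, -0.001]
contact_force: [1.3, 0.0, -3.8]
opening: 0.245
finger_force: 30.0
```

Call:
move_arm:
  rows:
    - [-0.02,-0.009,0,0,0.01]
    - [-0.012,-0.0054,0,0,0.01]
    - [-0.0055,-0.0024,0,0,0.01]
    - [0,0,0,0.07,0.01]
    - [0,0,0,0.1,0.01]
    - [0,0,0,0.1,0.01]
    - [0,0,0,0.07,0.01]
    - [0,0,0,0.016,0.01]
    - [0,0,0,0,0.01]
    - [0,0,0,0,0.01]

```text
clock: 5.98
tool_pos: [0.5417, -0.1519, 0.4294]
eef_rot: [0.676, 0.737, 0.0, -0.001]
contact_force: [-0.1, 0.1, -3.4]
opening: 0.247
finger_force: 30.0
```

Run:
```python
from h import *
go([.542,-.1527,.38],4.8)
a=snap('scene');b=snap('top')
s=a;u,v=proj(s,[.545,-.153,.20]);print(u,v)
x0=int(max(u-75,0));y0=int(v-60)
cv2.imwrite('pics/s2.png',cv2.resize(a['color'][y0:y0+150,x0:x0+150,::-1],None,fx=4,fy=4,interpolation=cv2.INTER_CUBIC))
print(x0,y0)
```

```text
t 5.98 pos [ 0.5417 -0.1519  0.4294] z [-7.e-04  7.e-04 -1.e+00] yaw 5.0 d [-0.0009  0.0002  0.0494] spin 0.0034 F [-0.14  0.06 -3.4 ] M [-0.12  0.05  0.08] open 0.247 ff 29.955478124320507 q [ 0.15  0.57  0.06  1.74 -0.05  0.83  0.32]
237.3023315224367 225.4321976759233
162 165
```

View pics/s2.png

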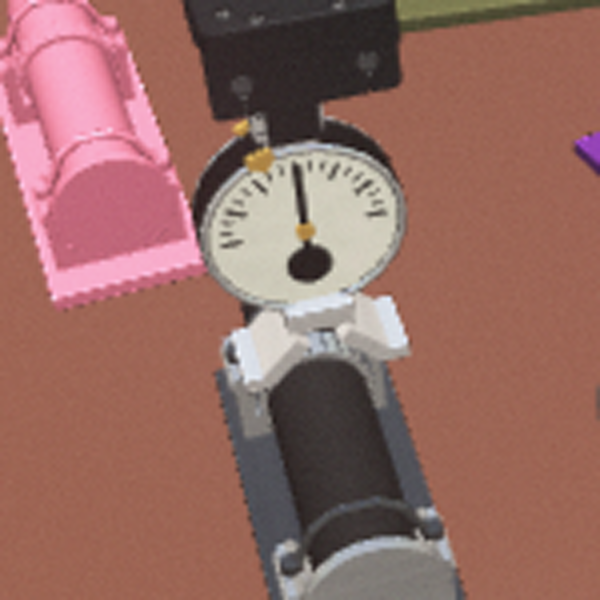

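The gauge hangs over the plain barrel between the ring and the front strap. Dial pivot is at crop (305,231), needle tip (297,166), mark tip about (262,172), front foot corners about (248,387) and (408,354).

```bash
cat >> h.py <<'E'
def plane(s,u,v,P0,yaw,off):
    "ray-plane hit in gauge coords (y,z) about P0, plane normal at yaw, off along it"
    n=np.array([np.cos(yaw),np.sin(yaw),0]);e=s['eye'];d=pt(s,u,v,1.)-e
    t=((np.array(P0)-e)@n+off)/(d@n);h=e+t*d-P0
    return np.array([h@[-np.sin(yaw),np.cos(yaw),0],h[2]])
E
python3 - <<'E'
from h import *
s=dict(np.load('/tmp/scene.npz'))
P0=np.array([.5417,-.1519,.282]);yaw=np.radians(5)
f=lambda c,o:plane(s,c[0]/4+162,c[1]/4+165,P0,yaw,o)*1000
c=f((305,231),.010);n=f((297,166),.010);m=f((262,172),.0095)
print('centre',c,'needle',n-c,np.degrees(np.arctan2(-(n-c)[0],(n-c)[1])),'mark',m-c,np.degrees(np.arctan2(-(m-c)[0],(m-c)[1])))
a,b=f((248,387),.018),f((408,354),.018);print('feet',a,b,np.degrees(np.arctan2(*(b-a)[::-1])))
E
```

```text
centre [  0.21881728 -70.97677466] needle [ 0.81081228 35.07741383] -1.3241526547962166 mark [-13.75473211  35.2373089 ] 21.32297396982106
feet [ -36.09778001 -145.68249727] [  37.05014797 -147.86331294] -1.707697476647117
```

Call:
move_arm:
  rows:
    - [-0.0008,0,0.006,-0.002,0.01]
    - [0,0,0.012,0,0.01]
    - [0,0,0.012,0,0.01]
    - [0,0,0.012,0,0.01]
    - [0,0,0.008,0,0.01]
    - [0,0,0.004,0,0.01]
    - [0,0,0.002,0,0.01]
    - [0,0,0.002,0,0.01]
    - [0,0,0,0,0.01]

```text
clock: 6.83
tool_pos: [0.5419, -0.1536, 0.3718]
eef_rot: [0.676, 0.737, 0.0, 0.0]
contact_force: [-0.3, -0.4, -3.6]
opening: 0.246
finger_force: 30.0
```

Call:
move_arm:
  rows:
    - [0,0,0.002,0,0.01]
    - [0,0,0.002,0,0.01]
    - [0,0,0,0,0.01]

```text
clock: 7.08
tool_pos: [0.5419, -0.1534, 0.3677]
eef_rot: [0.676, 0.737, 0.0, 0.0]
contact_force: [0.1, 0.6, -3.2]
opening: 0.243
finger_force: 30.0
```

Call:
move_arm:
  rows:
    - [0,0,0.0015,0,0.01]
    - [0,0,0.001,0,0.01]
    - [0,0,0,0,0.01]
  newtons: 20

```text
clock: 7.33
tool_pos: [0.5422, -0.1535, 0.3669]
eef_rot: [0.676, 0.737, 0.001, 0.001]
contact_force: [-1.4, 2.0, 9.1]
opening: 0.246
finger_force: 20.0
```

Call:
move_arm:
  rows:
    - [0,0,0.001,0,0.01]
    - [0,0,0,0,0.01]

```text
clock: 7.5
tool_pos: [0.5424, -0.1536, 0.3669]
eef_rot: [0.676, 0.737, 0.001, 0.002]
contact_force: [-2.3, 1.8, 14.4]
opening: 0.247
finger_force: 20.0
```

Call:
move_arm:
  rows:
    - [0,0,-0.0005,0,0.01]
    - [0.0055,0,-0.0004,0,0.01]
    - [0.0054,0,0.0003,0,0.01]
    - [0.0054,0,0.0005,0,0.01]
    - [0.0054,0,0.0006,0,0.01]
    - [0.0053,0,0.0008,0,0.01]
    - [0,0,0,0,0.01]

```text
clock: 8.08
tool_pos: [0.5402, -0.1257, 0.364]
eef_rot: [0.676, 0.737, 0.001, 0.001]
contact_force: [-0.9, -0.4, 6.6]
opening: 0.245
finger_force: 20.0
```

Run:
```python
from h import *
go([.542,-.1527,.38],4.8)
```

```text
t 8.08 pos [ 0.5402 -0.1257  0.364 ] z [ 3.e-03 -1.e-04 -1.e+00] yaw 5.01 d [-0.027  -0.0005 -0.016 ] spin 0.0037 F [-0.91 -0.42  6.62] M [-0.13  0.13 -0.07] open 0.245 ff 20.001815801952034 q [ 0.11  0.65  0.06  1.83 -0.06  0.66  0.29]
```

Call:
move_arm:
  rows:
    - [0.0053,0,0.001,0,0.01]
    - [0.0053,0,0.0012,0,0.01]
    - [0.0052,0,0.0014,0,0.01]
    - [0.0052,0,0.0015,0,0.01]
    - [0.0051,0,0.0017,0,0.01]
    - [0,0,0,0,0.01]
    - [0,0,0,0,0.01]
    - [0,0,0,0,0.01]

```text
clock: 8.75
tool_pos: [0.5376, -0.0997, 0.3563]
eef_rot: [0.676, 0.737, 0.001, -0.0]
contact_force: [0.6, 3.6, 5.6]
opening: 0.247
finger_force: 20.0
```

Call:
move_arm:
  rows:
    - [0,0,0,0,0.01]
    - [0,0,0,0,0.01]
    - [0,0,0,0,0.01]
    - [0,0,0,0,0.01]
    - [0,0,0,0,0.01]
    - [0,0,0,0,0.01]
    - [0,0,0,0,0.01]
    - [0,0,0,0,0.01]
    - [0,0,0,0,0.01]
    - [0,0,0,0,0.01]

```text
clock: 9.58
tool_pos: [0.5376, -0.0998, 0.3563]
eef_rot: [0.676, 0.737, 0.001, -0.0]
contact_force: [1.9, 2.9, 5.4]
opening: 0.244
finger_force: 20.0
```

Call:
move_arm:
  rows:
    - [0,0,0,0,0.01]
    - [0,0,0,0,0.01]
    - [0,0,0,0,0.01]
    - [0,0,0,0,0.01]
    - [0,0,0,0,0.01]
    - [0,0,0,0,0.01]
    - [0,0,0,0,0.01]
    - [0,0,0,0,0.01]
    - [0,0,0,0,0.01]
    - [0,0,0,0,0.01]

```text
clock: 10.42
tool_pos: [0.5376, -0.0998, 0.3563]
eef_rot: [0.676, 0.737, 0.001, -0.0]
contact_force: [0.3, 3.6, 5.1]
opening: 0.249
finger_force: 20.0
```

Run:
```python
from h import *
go([.542,-.1527,.38],4.8)
N=8
a=snap('scene');ims=[a['color'].astype(float)]+[snap('scene')['color'].astype(float) for _ in range(N-1)]
im=np.mean(ims,0).astype(np.uint8);cv2.imwrite('/tmp/mean3.png',im[...,::-1])
u,v=proj(a,[.55,-.115,.142]);x0,y0=int(u-30),int(v-33);print(x0,y0)
cv2.imwrite('pics/s3.png',cv2.resize(im[y0:y0+65,x0:x0+65,::-1],None,fx=9,fy=9,interpolation=cv2.INTER_CUBIC))
print(np.std([i[y0:y0+65,x0:x0+65] for i in (ims[0],ims[-1])],axis=0).mean())
```

```text
t 10.42 pos [ 0.5376 -0.0998  0.3563] z [ 0.001   0.0016 -1.    ] yaw 4.97 d [-0.053  -0.0002 -0.0238] spin 0.003 F [0.35 3.57 5.15] M [ 0.61 -0.24  0.04] open 0.249 ff 20.00786799704656 q [ 0.06  0.65  0.06  1.86 -0.06  0.63  0.25]
232 215
0.9624852071005917
```

View pics/s3.png

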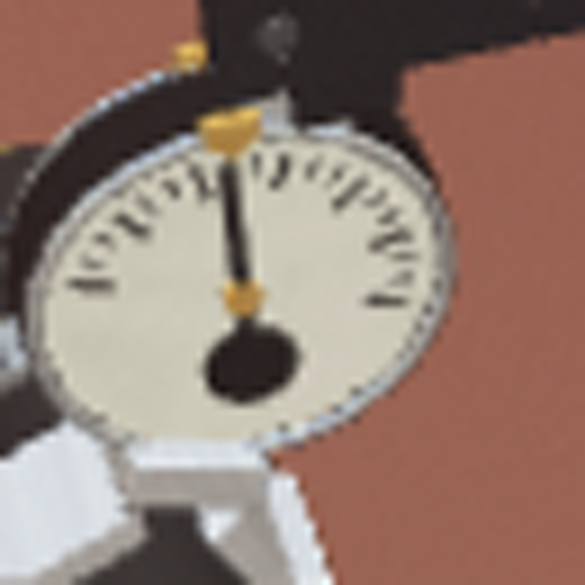

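The needle now points almost at the brass mark: pivot (243,298), needle tip about (231,165), mark tip about (230,157). I measure the remaining error at subpixel level.

```bash
cat > meas.py <<'E'
from h import *
def meas(s,im,x0,y0,P0,yaw=np.radians(4.9),show=True):
    "im RGB mean. angles about gauge x of needle and mark, about dial centre"
    k=9; c=cv2.resize(im[y0:y0+65,x0:x0+65],None,fx=k,fy=k,interpolation=cv2.INTER_CUBIC).astype(int)
    v,u=np.mgrid[:c.shape[0],:c.shape[1]]
    f=lambda uu,vv,o:plane(s,(uu+.5)/k-.5+x0,(vv+.5)/k-.5+y0,P0,yaw,o)*1000
    br=((c[...,0]-c[...,2]>70)&(c[...,0]>120)&(c[...,1]>c[...,2]+30)&(c[...,1]-c[...,2]>.5*(c[...,0]-c[...,2]))).astype(np.uint8)
    n,l,st,ce=cv2.connectedComponentsWithStats(br)
    for i in range(1,n):
        if st[i,4]>150: print('brass',st[i],ce[i].round(1))
    return c,l,ce,st,f
E
python3 - <<'E'
from meas import *
s=dict(np.load('/tmp/scene.npz'));im=cv2.imread('/tmp/mean3.png')[...,::-1]
P0=np.array([.5376,-.0998,.2093])
c,l,ce,st,f=meas(s,im,232,215,P0)
g=c.sum(2)
# needle: dark centroid per row between hub and mark
pts=[]
for v in range(172,275,8):
    w=np.clip(480-g[v,200:275],0,None);pts.append(((w*np.arange(200,275)).sum()/w.sum(),v))
q=np.array([f(a,b,.010) for a,b in pts]);p=np.polyfit(q[:,1],q[:,0],1);print('needle slope deg',np.degrees(np.arctan(-p[0])),np.array(pts).round(1)[::4])
# mark: row centres
cen=f(243,298,.010);print('centre',cen)
for v in range(106,164,6):
    w=np.where((c[v,180:290,0]-c[v,180:290,2]>60))[0]+180
    if len(w):
        a,b=w.min(),w.max();h=f((a+b)/2,v,.0095)-[np.polyval(p,f(230,v,.01)[1]),cen[1]];print(v,a,b,h.round(2),'deg from needle',np.degrees(-h[0]/np.hypot(*h)).round(2))
E
```

```text
brass [175  42  31  26 650] [190.1  54.6]
brass [ 200  108   60   49 2094] [230.6 130.6]
brass [224 282  38  33 980] [242.1 297.5]
needle slope deg 0.6428764559766954 [[228.2 172. ]
 [231.3 204. ]
 [235.  236. ]
 [239.1 268. ]]
centre [-22.65257729 -65.02220648]
112 220 260 [ 4.43 47.94] deg from needle -5.27
118 202 259 [ 2.42 46.94] deg from needle -2.95
124 199 258 [ 1.87 45.55] deg from needle -2.36
130 201 259 [ 2.01 43.96] deg from needle -2.62
136 203 257 [ 1.85 42.45] deg from needle -2.49
142 206 253 [ 1.59 40.96] deg from needle -2.23
148 207 246 [ 0.85 39.61] deg from needle -1.23
154 223 241 [ 1.76 37.79] deg from needle -2.67
```

Mark and needle differ by about 2.2° because I rocked slightly too far. I rock back about 0.037 rad along the arc.

Call:
move_arm:
  rows:
    - [-0.002,0,-0.0007,0,0.01]
    - [-0.002,0,-0.0007,0,0.01]
    - [-0.002,0,-0.0006,0,0.01]
    - [0,0,0,0,0.01]
    - [0,0,0,0,0.01]
    - [0,0,0,0,0.01]
    - [0,0,0,0,0.01]
    - [0,0,0,0,0.01]
    - [0,0,0,0,0.01]
    - [0,0,0,0,0.01]

```text
clock: 11.65
tool_pos: [0.5379, -0.1061, 0.3584]
eef_rot: [0.676, 0.737, 0.001, -0.0]
contact_force: [1.3, 5.2, 6.7]
opening: 0.247
finger_force: 20.0
```

Call:
move_arm:
  rows:
    - [0,0,0,0,0.01]
    - [0,0,0,0,0.01]
    - [0,0,0,0,0.01]
    - [0,0,0,0,0.01]
    - [0,0,0,0,0.01]
    - [0,0,0,0,0.01]
    - [0,0,0,0,0.01]
    - [0,0,0,0,0.01]
    - [0,0,0,0,0.01]
    - [0,0,0,0,0.01]

```text
clock: 12.48
tool_pos: [0.5379, -0.1061, 0.3584]
eef_rot: [0.676, 0.737, 0.001, -0.0]
contact_force: [0.2, 4.0, 6.2]
opening: 0.249
finger_force: 20.0
```

Call:
move_arm:
  rows:
    - [0,0,0,0,0.01]
    - [0,0,0,0,0.01]
    - [0,0,0,0,0.01]
    - [0,0,0,0,0.01]
    - [0,0,0,0,0.01]
    - [0,0,0,0,0.01]
    - [0,0,0,0,0.01]
    - [0,0,0,0,0.01]
    - [0,0,0,0,0.01]
    - [0,0,0,0,0.01]

```text
clock: 13.32
tool_pos: [0.5379, -0.1061, 0.3584]
eef_rot: [0.676, 0.737, 0.001, -0.0]
contact_force: [1.0, 4.8, 6.4]
opening: 0.247
finger_force: 20.0
```

```bash
cat >> meas.py <<'E'
def run(s,im,x0,y0,tcp):
    P0=np.array(tcp)-[0,0,.147]
    c,l,ce,st,f=meas(s,im,x0,y0,P0)
    B=[i for i in range(1,len(st)) if st[i,4]>150]
    h=max((i for i in B),key=lambda i:ce[i][1]); hc=ce[h]
    mk=max((i for i in B if i!=h),key=lambda i:st[i,4]); bot=st[mk,1]+st[mk,3]
    g=c.sum(2);pts=[]
    for v in range(bot+10,int(hc[1])-22,6):
        u0=int(hc[0]+(v-hc[1])*.1)-28
        w=np.clip(480-g[v,u0:u0+56],0,None);pts.append(((w*np.arange(u0,u0+56)).sum()/w.sum(),v))
    q=np.array([f(a,b,.010) for a,b in pts]);p=np.polyfit(q[:,1],q[:,0],1)
    cen=f(*hc,.010);print('needle deg',np.degrees(np.arctan(-p[0])).round(2),'line-hub mm',(np.polyval(p,cen[1])-cen[0]).round(2))
    for v in range(st[mk,1],bot,5):
        w=np.where(l[v]==mk)[0];a,b=w.min(),w.max();m=f((a+b)/2,v,.010)
        print(v,a,b,'mark-needle deg',np.degrees((np.polyval(p,m[1])-m[0])/np.hypot(*(m-cen))).round(2))
E
python3 - <<'E'
from meas import *
go([.542,-.1527,.38],4.8)
a=snap('scene');im=np.mean([a['color'].astype(float)]+[snap('scene')['color'].astype(float) for _ in range(11)],0).astype(np.uint8)
tcp=r.get_state()['tool_pos'];u,v=proj(a,np.array(tcp)+[.012,-.018,-.214]);x0,y0=int(u-30),int(v-33);print(x0,y0)
cv2.imwrite('pics/s4.png',cv2.resize(im[y0:y0+65,x0:x0+65,::-1],None,fx=9,fy=9,interpolation=cv2.INTER_CUBIC))
run(a,im,x0,y0,tcp)
print('old');run(a,cv2.imread('/tmp/mean3.png')[...,::-1],232,215,[.5376,-.0998,.3563])
E
```

```text
t 13.32 pos [ 0.5379 -0.1061  0.3584] z [ 6.0e-04  1.4e-03 -1.0e+00] yaw 4.94 d [-0.0467  0.     -0.0217] spin 0.0025 F [1.05 4.81 6.41] M [ 1.07 -0.11 -0.01] open 0.247 ff 19.999896917142905 q [ 0.08  0.65  0.06  1.86 -0.06  0.64  0.26]
227 215
brass [191  43  23  28 492] [202.1  56.1]
brass [ 214  109   62   50 2201] [246.7 131.2]
brass [ 251  279   38   36 1051] [269.7 296.5]
needle deg -0.57 line-hub mm -0.25
109 258 269 mark-needle deg -3.71
114 236 273 mark-needle deg -1.56
119 216 274 mark-needle deg 0.78
124 214 275 mark-needle deg 1.06
129 216 275 mark-needle deg 0.98
134 220 274 mark-needle deg 0.78
139 222 272 mark-needle deg 0.95
144 224 266 mark-needle deg 1.67
149 226 261 mark-needle deg 2.3
154 239 257 mark-needle deg 1.25
old
brass [175  42  31  26 650] [190.1  54.6]
brass [ 200  108   60   49 2094] [230.6 130.6]
brass [224 282  38  33 980] [242.1 297.5]
needle deg 0.47 line-hub mm 0.15
108 250 253 mark-needle deg -7.7
113 220 259 mark-needle deg -4.92
118 204 258 mark-needle deg -2.85
123 200 257 mark-needle deg -2.16
128 201 258 mark-needle deg -2.31
133 204 257 mark-needle deg -2.47
138 205 255 mark-needle deg -2.23
143 207 249 mark-needle deg -1.57
148 209 244 mark-needle deg -1.01
153 223 239 mark-needle deg -2.17
```

View pics/s4.png

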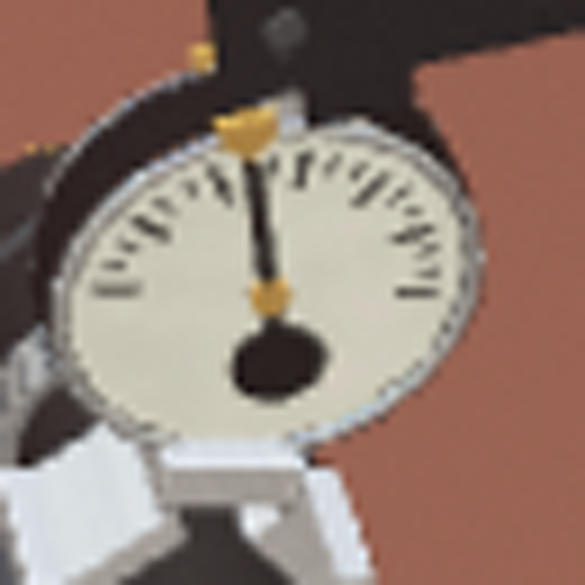

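The needle tip meets the brass mark at about (250,160). The remaining offset is about +0.7°, so I nudge forward about 2 mm and cross-check the gauge's roll from the end ticks of the scale: s2 (230,243)/(377,212), s4 (118,290)/(416,292).

Call:
move_arm:
  rows:
    - [0.001,0,0.0003,0,0.01]
    - [0.0009,0,0.0003,0,0.01]
    - [0,0,0,0,0.01]
    - [0,0,0,0,0.01]
    - [0,0,0,0,0.01]
    - [0,0,0,0,0.01]
    - [0,0,0,0,0.01]
    - [0,0,0,0,0.01]
    - [0,0,0,0,0.01]
    - [0,0,0,0,0.01]

```text
clock: 14.75
tool_pos: [0.5378, -0.105, 0.358]
eef_rot: [0.676, 0.737, 0.0, 0.0]
contact_force: [0.2, 3.5, 7.5]
opening: 0.25
finger_force: 20.0
```

Call:
move_arm:
  rows:
    - [0,0,0,0,0.01]
    - [0,0,0,0,0.01]
    - [0,0,0,0,0.01]
    - [0,0,0,0,0.01]
    - [0,0,0,0,0.01]
    - [0,0,0,0,0.01]
    - [0,0,0,0,0.01]
    - [0,0,0,0,0.01]
    - [0,0,0,0,0.01]
    - [0,0,0,0,0.01]

```text
clock: 15.58
tool_pos: [0.5378, -0.105, 0.3581]
eef_rot: [0.676, 0.737, 0.0, 0.0]
contact_force: [0.5, 3.2, 8.1]
opening: 0.247
finger_force: 20.0
```

Call:
move_arm:
  rows:
    - [0,0,0,0,0.01]
    - [0,0,0,0,0.01]
    - [0,0,0,0,0.01]
    - [0,0,0,0,0.01]
    - [0,0,0,0,0.01]
    - [0,0,0,0,0.01]
    - [0,0,0,0,0.01]
    - [0,0,0,0,0.01]
    - [0,0,0,0,0.01]
    - [0,0,0,0,0.01]

```text
clock: 16.42
tool_pos: [0.5378, -0.105, 0.3581]
eef_rot: [0.676, 0.737, 0.0, 0.0]
contact_force: [0.6, 3.3, 7.6]
opening: 0.244
finger_force: 20.0
```

Run:
```python
from meas import *
go([.542,-.1527,.38],4.8)
a=snap('scene');im=np.mean([a['color'].astype(float)]+[snap('scene')['color'].astype(float) for _ in range(19)],0).astype(np.uint8)
cv2.imwrite('/tmp/mean5.png',im[...,::-1])
tcp=r.get_state()['tool_pos'];u,v=proj(a,np.array(tcp)+[.012,-.018,-.214]);x0,y0=int(u-30),int(v-33);print(x0,y0)
run(a,im,x0,y0,tcp)
yaw=np.radians(4.9)
def ang(fn,hub,pts):
    c=fn(*hub,.0095)
    for p in pts:
        d=fn(*p,.009)-c;print(p,d.round(1),np.hypot(*d).round(1),'ang',np.degrees(np.arctan2(-d[0],d[1])).round(1))
print('s2');f2=lambda u,v,o:plane(a,(u+.5)/4-.5+162,(v+.5)/4-.5+165,np.array([.5417,-.1519,.282]),yaw,o)*1000
ang(f2,(305,231),[(230,243),(377,212),(297,166),(262,172),(258,160),(320,343)])
print('s4');f4=lambda u,v,o:plane(a,(u+.5)/9-.5+227,(v+.5)/9-.5+215,np.array([.5379,-.1061,.2114]),yaw,o)*1000
ang(f4,(269.7,296.5),[(118,290),(416,292),(250,160),(247,131)])
b=cv2.imread('pics/s2.png')[...,::-1].astype(int);k=(b[...,0]-b[...,2]>90)&(b[...,1]-b[...,2]>.5*(b[...,0]-b[...,2]))
n,l,st,ce=cv2.connectedComponentsWithStats(k.astype(np.uint8))
print([(st[i].tolist(),ce[i].round(1)) for i in range(1,n) if st[i,4]>40])
# wider view
u,v=proj(a,[.56,-.14,.12]);x1,y1=int(u-50),int(v-55)
cv2.imwrite('pics/s5.png',cv2.resize(im[y1:y1+110,x1:x1+110,::-1],None,fx=5.4,fy=5.4,interpolation=cv2.INTER_CUBIC));print(x1,y1)
```

```text
t 16.42 pos [ 0.5378 -0.105   0.3581] z [ 1.1e-03  1.0e-04 -1.0e+00] yaw 4.9 d [-0.0479  0.0001 -0.0219] spin 0.0018 F [0.59 3.25 7.59] M [0.57 0.04 0.03] open 0.244 ff 19.99509463668801 q [ 0.07  0.65  0.06  1.86 -0.06  0.63  0.25]
227 214
brass [194  53  25  26 490] [205.2  64.3]
brass [ 219  117   61   48 2062] [251.1 139.6]
brass [ 252  287   41   36 1060] [271.7 304.4]
needle deg -0.11 line-hub mm -0.05
117 270 270 mark-needle deg -4.95
122 246 277 mark-needle deg -2.93
127 224 278 mark-needle deg -0.35
132 219 279 mark-needle deg 0.28
137 220 279 mark-needle deg 0.31
142 224 277 mark-needle deg 0.22
147 226 275 mark-needle deg 0.39
152 227 270 mark-needle deg 1.12
157 229 265 mark-needle deg 1.75
162 245 259 mark-needle deg 0.54
s2
(230, 243) [-31.9   1.6] 31.9 ang 87.2
(377, 212) [31.8  1.7] 31.8 ang -86.8
(297, 166) [ 0.9 34.7] 34.7 ang -1.4
(262, 172) [-13.7  35.2] 37.8 ang 21.3
(258, 160) [-14.5  41.7] 44.1 ang 19.2
(320, 343) [ -1. -66.] 66.0 ang 179.2
s4
(118, 290) [-29.7  10.2] 31.4 ang 71.0
(416, 292) [30.  -8.1] 31.1 ang -105.2
(250, 160) [-0.4 36.3] 36.3 ang 0.6
(247, 131) [-0.3 43.8] 43.8 ang 0.4
[([233, 120, 14, 15, 139], array([240.4, 127.4])), ([246, 149, 26, 22, 393], array([259.5, 160.1])), ([297, 225, 17, 14, 171], array([304.6, 230.7]))]
200 207
```

View pics/s5.png

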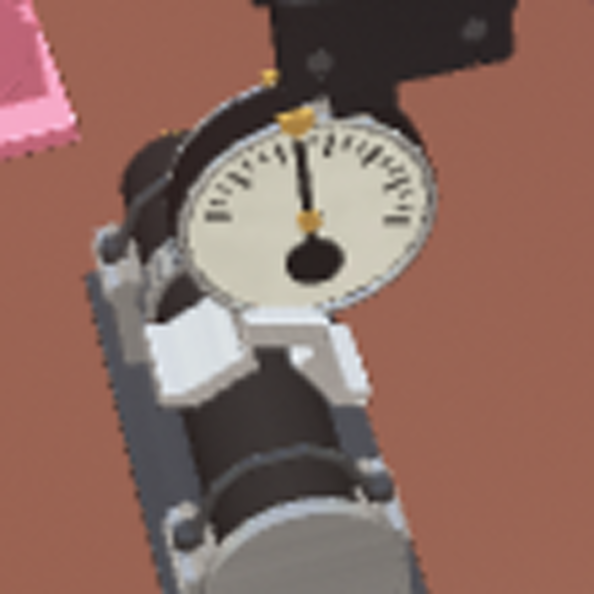

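The V foot sits astride the plain barrel, clear of the ring and strap. Tick roll (about 17°) agrees with the tool's arc position, so the foot is fully seated. Needle at (300,140) and mark at (297,122) agree within about 0.4°. One last 1 mm nudge, let it settle, re-measure and hand in.

Call:
move_arm:
  rows:
    - [0.001,0,0.0003,0,0.01]
    - [0,0,0,0,0.01]
    - [0,0,0,0,0.01]
    - [0,0,0,0,0.01]
    - [0,0,0,0,0.01]
    - [0,0,0,0,0.01]
    - [0,0,0,0,0.01]
    - [0,0,0,0,0.01]
    - [0,0,0,0,0.01]
    - [0,0,0,0,0.01]

```text
clock: 18.25
tool_pos: [0.5378, -0.1043, 0.3579]
eef_rot: [0.676, 0.737, 0.0, 0.001]
contact_force: [0.6, 1.8, 7.8]
opening: 0.247
finger_force: 20.0
```

Call:
move_arm:
  rows:
    - [0,0,0,0,0.01]
    - [0,0,0,0,0.01]
    - [0,0,0,0,0.01]
    - [0,0,0,0,0.01]
    - [0,0,0,0,0.01]
    - [0,0,0,0,0.01]
    - [0,0,0,0,0.01]
    - [0,0,0,0,0.01]
    - [0,0,0,0,0.01]
    - [0,0,0,0,0.01]

```text
clock: 19.08
tool_pos: [0.5378, -0.1043, 0.3579]
eef_rot: [0.676, 0.737, 0.0, 0.001]
contact_force: [0.2, 2.2, 8.0]
opening: 0.251
finger_force: 20.0
```

Call:
move_arm:
  rows:
    - [0,0,0,0,0.01]
    - [0,0,0,0,0.01]
    - [0,0,0,0,0.01]
    - [0,0,0,0,0.01]
    - [0,0,0,0,0.01]
    - [0,0,0,0,0.01]
    - [0,0,0,0,0.01]
    - [0,0,0,0,0.01]
    - [0,0,0,0,0.01]
    - [0,0,0,0,0.01]

```text
clock: 19.92
tool_pos: [0.5377, -0.1043, 0.3579]
eef_rot: [0.676, 0.737, 0.0, 0.001]
contact_force: [0.4, 1.3, 8.3]
opening: 0.25
finger_force: 20.0
```

Run:
```python
from meas import *
go([.542,-.1527,.38],4.8)
a=snap('scene');im=np.mean([a['color'].astype(float)]+[snap('scene')['color'].astype(float) for _ in range(19)],0).astype(np.uint8)
tcp=r.get_state()['tool_pos'];u,v=proj(a,np.array(tcp)+[.012,-.018,-.214]);x0,y0=int(u-30),int(v-33)
run(a,im,x0,y0,tcp)
```

```text
t 19.92 pos [ 0.5377 -0.1043  0.3579] z [ 1.3e-03 -4.0e-04 -1.0e+00] yaw 4.89 d [-0.0486  0.0002 -0.0221] spin 0.0016 F [0.38 1.33 8.33] M [ 0.3  -0.02 -0.02] open 0.25 ff 19.994125311495736 q [ 0.07  0.65  0.06  1.86 -0.06  0.63  0.25]
brass [187  52  27  26 565] [200.4  64.3]
brass [ 213  117   61   51 2171] [245. 140.]
brass [ 245  287   40   37 1021] [264.8 304.7]
needle deg -0.26 line-hub mm -0.19
117 258 262 mark-needle deg -4.22
122 237 272 mark-needle deg -2.9
127 217 271 mark-needle deg -0.33
132 213 270 mark-needle deg 0.41
137 215 272 mark-needle deg 0.07
142 217 273 mark-needle deg -0.16
147 219 272 mark-needle deg -0.14
152 221 265 mark-needle deg 0.7
157 225 259 mark-needle deg 1.18
162 236 254 mark-needle deg 0.52
167 245 248 mark-needle deg 0.27
```

The needle is on the mark within about 0.3°, the gauge is held still, and the press is about 12 N.

```bash
python3 -c "
from plant import r
print(r.finish_job())"
```

```text
the job is handed in; nothing more can be done
None
```

The job is handed in: the gauge sits astride the plain part of the dark tube, clear of the knurled ring. Its needle is on the brass set hand to within about 0.3° by my camera measurement, and the arm is still holding it, pressed on at about 12 N.

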